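# Wind the climate recorder and put it back on record

### The arm

A 7-joint arm with a two-finger parallel gripper is mounted at the origin on the work surface. World frame = base frame: x ahead of the robot, y to its left, z up, the work surface at z = 0. Lengths are in m, angles in rad, forces in N, time in s.
With the tool pointing down it reaches from about 0.425 to 0.875 m from the base axis. Payload 4.7 kg.
Tool frame: the origin (TCP) lies on the centre line of the jaws, within the pads' length; the fingertips stand 14 mm ahead of it and the grasp point (between the pads) lies 5 mm behind it; z points along the fingers, y is the line along which they close (so a half turn about z gives the same grasp; the last joint's range is limited). The gripper opens to 87 mm and grips with 3 to 60 N. Pads are 19 mm wide; open, the fingers measure 117 mm over their backs; the gripper's body (75 mm by 190 mm) begins 51 mm behind the grasp point.
Start: joints at [1.34, 0.321, -0.07, 1.45, 0.023, 1.371, -0.057], TCP at [0.158, -0.631, 0.237] pointing down, gripper open.
Joint ranges: [-2.86, 2.86], [-0.3, 2.09], [-1.38, 1.24], [0.06, 2.45], [-1.56, 4.7], [0.09, 2.05], [-2.69, 2.69]. Speed limits (rad/s): [2.57, 2.57, 3.14, 3.14, 3.14, 3.14, 3.14].

### API

Orientations are given as a rotation vector (axis times angle).
In Python, from bench import * gives the robot as it stands.
- The arm moves only by the shell command python3 -m jog 'ROWS' [FORCE]. ROWS is JSON, a list of rows, each an object of numbers: "claw": the finger opening in mm, from 0 to 87; "dx", "dy", "dz": the shift along the tool's x, y, z in mm; "spin": the turn about the tool's z in degrees. In form: [{"claw": .., "dx": .., "dy": .., "dz": .., "spin": ..}, ...]. A call has 1 to 20 rows; each row is the pose to reach, as a shift and turn from the pose commanded when the call began, along the tool's axes at that moment; what a row does not reach only later rows make up. A row lasts 1/12 s, in which the tool goes at most 41.7 mm and 7.16 degrees, less where a joint would pass 70% of its speed; a pose out of reach is approached as far as the arm can. A call with a gripper value outside its range is refused whole. The fingers move at their own pace and stop on an object; FORCE is the grip in N (left out, the last holds). Time passes only in rows, so rows that repeat a pose let the fingers close. It gives the time, the measured TCP pose, the force, the opening and the grip force at its end, in the units of the state.
- get_state(): the state, without advancing time (a new reading comes with each control period).
- get_image(name): name is "scene" or "top"; returns a dict with "frame" (420x560x3 uint8, red, green, blue), "depth" (420x560 float32, m along the optical axis (not along the pixel's ray), 0 where there is no reading), "K" (3x3 intrinsics, pixels), "T" (4x4, takes a point from camera to world coordinates). Camera axes: x right, y down, z forward; pixel columns grow to the right and rows downward; lengths in m; the calibration is good to about 2 mm. A picture is of the moment at which its call begins.
- close_job(): hands the job in; it is judged then, once.
The state is a dict: "time": time; "joint_positions": joint angles; "qd": joint speeds; "joint_torque": joint torques, N m; "position": TCP position; "tool_rot": TCP orientation; "ft_force": force on the tool from outside, world axes, zero at the start; "torque": the same for the moment, N m; "grip_width": opening from 0.0 (shut) to 1.0 (fully open); "grip_force": force on a finger pad.
Only numpy, scipy, OpenCV 4.12 (cv2) and the standard library are available. Lean on these libraries where they do the work, as an engineer would, in place of code of your own. Each camera call takes 0.05 s, during which the arm holds its last target. There are 200 camera calls.

### The job

The chart on the print room's drum recorder has been changed and its clock must go back on. With the pens still swung clear of the chart, wind the drum's key clockwise, turn after turn, until you feel that the spring is fully wound and the click has caught the last tooth, without forcing it so that the chart drum slips round; then swing the pen lifter fully back to set the pens on the chart. Leave everything else on the bench where it stands, and let go.

Things in the scene. Friction and masses are not known exactly. Their poses are not given: they have to be found in the camera images.
- recorder: Grey drum chart recorder fixed to the bench, case off; origin under its centre. Base 170 (x) by 310 mm (y), deck 35 mm high, front (pens, lifter) to its -x. Chart drum at x 0, y -85: diameter 93, top 139 mm high, ratchet wheel (diameter 42) on it to 148. Sensor cage 117 mm high along the rear from y -10 to 135; pen-arm pillar 128 mm high at x -52, y 112, thin pen arms from it to the drum's front.
- winding_key (a joint): Turn of the key against the drum, rad, growing clockwise from above (winding). A mainspring (0.11 N m run down, 0.23 N m full) turns it back; a click on 12 ratchet teeth holds it at (within 0.05) each multiple of 0.524 rad, so a released key springs back to the last tooth passed. Starts at a tooth between 0.5 and 2.1. Full: hard stop at 5.44; released there it settles on the last tooth, at about 5.22.
- key_wing (a point): Centre of the key's flat brass wing, on the drum's upright axis, 180 mm above the bench. The wing is 40 mm long (this point's x), 8 mm thick (y) and 22 mm high (11 mm above and below); under it a 9 mm stem; the ratchet wheel's top lies 32 mm below the point. Turns with the key.
- drum_clip (a point): Top end of the steel clip bar (7 mm wide, 3 mm thick) that holds the chart on the drum, 46.5 mm from the drum's axis, on its rim, 145 mm above the bench. It turns with the drum. The drum is held by a clutch that slips at 0.7 N m: turning the key hard against its stop drags the drum round.
- pen_lifter (a joint): Turn of the pen lifter in rad, clockwise seen from above positive: 0 = hard stop, pens on the chart; 0.7 = hard stop, pens swung farthest off. It starts between 0.45 and 0.7, is stiff (about 0.8 N at the knob) and stays where it is left.
- lifter_knob (a point): Centre of the black knob on the lifter's handle: upright cylinder, diameter 16 mm, from 64 to 94 mm above the bench, on an 8 mm post in front of the base. Swings at radius 62 mm about an upright pivot at x -56, y 20 mm of the recorder: in the recorder's frame at x -114, y -1 mm with the pens on the chart (0), at x -114, y 41 mm when off (0.7).
- recorder_ink: Small glass ink bottle with a black cap, diameter 34 mm, 50 mm high, loose in front of the drum end of the recorder; origin under its centre.
- chart_pack: Flat cardboard pack of charts, 75 by 130 by 24 mm, loose behind the recorder; origin under its centre.
- print_block: Carved wooden hand printing block, 130 by 100 mm, 70 mm high with its grip ridge, loose on the left; origin under its centre.
- border_block: Long carved wooden printing block, 120 by 55 mm, 70 mm high, loose on the right; origin under its centre.
- dye_jar: Amber glass jar with a steel lid, diameter 68 mm, 100 mm high, loose on the left; origin under its centre.
- mixing_bowl: White ceramic bowl, diameter 110 mm, 50 mm high, loose on the right; origin under its centre.
- dye_brush: Flat dye brush with wooden handle, 200 mm long along its x, loose on the right; origin under its centre.

How it is judged:
On the way, in this order (a step that is already met when the one before it is completed fails the run):
1. the key is fully wound (past 5.05 rad, so the last tooth has been caught) while the pens are still off the chart (lifter above 0.3 rad) (value of joint winding_key above 5.05 rad and value of joint pen_lifter above 0.3 rad), for 0.2 s.
2. the pen lifter is back at its stop, pens on the chart, with the key still fully wound (value of joint pen_lifter below 0.07 rad and value of joint winding_key above 5.05 rad), for 0.2 s.
At the end, for the whole second after the job is handed in: Key held by the click at its last tooth (above 5.05 rad) and at rest, let go; pen lifter within 0.07 rad of its stop at 0, pens on the chart; drum turned less than 8 mm at its clip (about 10 degrees) from where it stood (all of step 2 and velocity of joint winding_key between -0.05 and 0.05 rad/s and distance of drum_clip from where it was at the start of the episode below 0.008 m); the robot touches nothing.
It fails at once if the chart drum is dragged round more than 8 mm at its rim (about 10 degrees) by forcing the key (distance of drum_clip from where it was at the start of the episode above 0.008 m).
It fails at once if a loose thing on the bench is shifted by more than 20 mm (distance of any of recorder_ink, chart_pack, print_block, border_block, dye_jar, mixing_bowl, dye_brush from where it was at the start of the episode above 0.02 m).
It fails at once if the ink bottle is tipped (angle between recorder_ink's own z axis and vertical above 0.5 rad).
It also fails if it takes over 67 s, if anything falls off the work surface, if the arm or the gripper's body presses on something with over 40 N, if the wrist force passes 120 N, or if a joint passes its speed limit or range.

## Working session

There is one attempt and no reset: what is moved stays moved. The work goes in short steps, Python scripts to look and compute and a shell command to move; the robot and the scene stay as the last step left them, time stands still between calls to the robot, and variables do not carry over. Pictures are saved under pics/ and viewed, at most 10 in all, crops included, and the job is handed in when it is done.

```bash
mkdir -p pics
python3 - <<'E'
from bench import *
import cv2,numpy as np
s=get_state();print(s)
for n in("scene","top"):
    d=get_image(n);cv2.imwrite(f"pics/{n}0.png",d["frame"][:,:,::-1]);np.savez(f"{n}0.npz",**d);print(n,d["K"].round(1).tolist(),d["T"].round(3).tolist())
E
```

```text
{'time': 0.0, 'joint_positions': array([ 1.34010034,  0.32181718, -0.07010426,  1.45168041,  0.02259041,
        1.37076842, -0.05693947]), 'qd': array([ 1.01236854e-03,  1.70991098e-04,  1.52983993e-05,  1.82465451e-03,
       -6.38800961e-04,  8.77245071e-04,  4.41387412e-04]), 'joint_torque': array([ 8.12949452e-06, -4.91282558e+01, -4.03899942e-01, -3.12527525e+01,
       -6.38879905e-02,  4.36024368e-02,  1.91477634e-04]), 'position': array([ 0.1573749 , -0.63012406,  0.23546268]), 'tool_rot': array([-3.11624165e+00, -3.83350328e-01,  4.88567178e-04]), 'ft_force': array([-0.18055837, -0.11913526,  0.41817844]), 'torque': array([0.01104271, 0.02621048, 0.0004786 ]), 'grip_force': 0.0, 'grip_width': 1.0003031278000007}
scene [[441.4, 0.0, 285.1], [0.0, 441.4, 209.9], [0.0, 0.0, 1.0]] [[0.324, 0.81, -0.488, 1.168], [0.946, -0.273, 0.174, -0.251], [0.008, -0.518, -0.855, 1.188], [0.0, 0.0, 0.0, 1.0]]
top [[456.1, 0.0, 284.2], [0.0, 456.1, 211.3], [0.0, 0.0, 1.0]] [[0.018, -0.986, 0.166, 0.359], [-1.0, -0.02, -0.007, -0.054], [0.011, -0.166, -0.986, 1.571], [0.0, 0.0, 0.0, 1.0]]
```

View pics/top0.png

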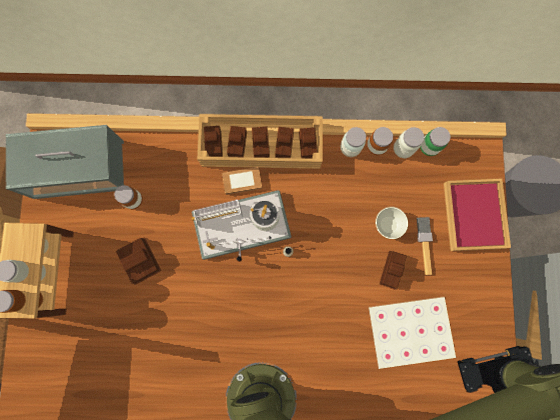

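View pics/scene0.png

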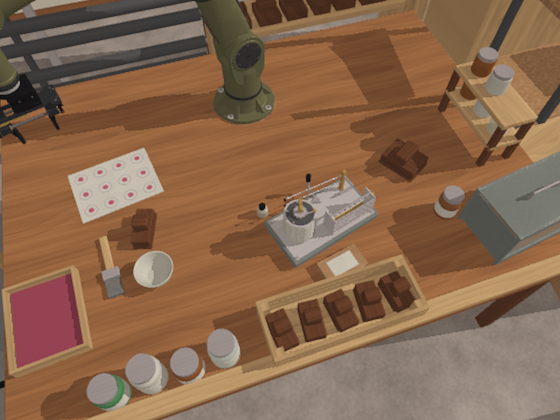

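The top view shows the recorder around (240,225), the drum with its key around (264,212), the knob near (239,258) and the ink near (288,251). In the scene view the drum is around (299,212). I'll enlarge both.

Run:
```python
import cv2,numpy as np
t=cv2.imread("pics/top0.png")[185:270,185:305];s=cv2.imread("pics/scene0.png")[160:270,240:390]
a=cv2.resize(t,None,fx=5,fy=5,interpolation=cv2.INTER_CUBIC);b=cv2.resize(s,None,fx=5,fy=5,interpolation=cv2.INTER_CUBIC)
cv2.imwrite("pics/t1.png",a);cv2.imwrite("pics/s1.png",b)
```

```text
(no output)
```

View pics/t1.png

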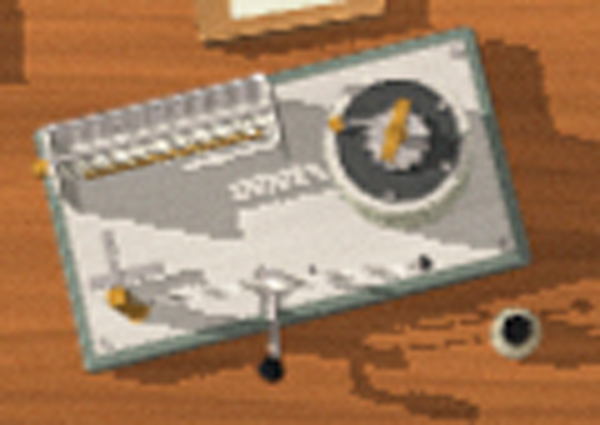

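View pics/s1.png

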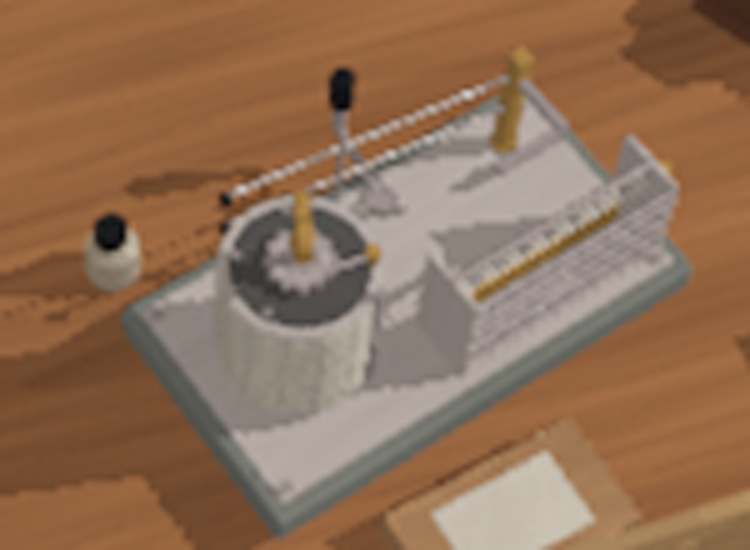

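The top crop shows the brass wing at about crop (398,128), the knob at (271,368), the ink at (517,328) and the deck corners at (38,132), (470,32), (528,262) and (92,368). The scene crop shows the wing top at (302,200) and the knob at (342,75).

```bash
cat > h.py <<'E'
import numpy as np,cv2
def cast(d,px,z):
    p=np.atleast_2d(px).astype(float);r=np.c_[p,np.ones(len(p))]@np.linalg.inv(d["K"]).T@d["T"][:3,:3].T
    o=d["T"][:3,3];return o+r*((z-o[2])/r[:,2])[:,None]
def pts(d,px):
    z=np.array([d["depth"][v,u] for u,v in px]);p=np.c_[px,np.ones(len(px))]@np.linalg.inv(d["K"]).T*z[:,None]
    return p@d["T"][:3,:3].T+d["T"][:3,3]
def mask(d,lo,hi,box):
    h=cv2.cvtColor(d["frame"],cv2.COLOR_RGB2HSV);m=cv2.inRange(h,np.array(lo),np.array(hi))
    u0,v0,u1,v1=box;o=np.zeros_like(m);o[v0:v1,u0:u1]=m[v0:v1,u0:u1];v,u=np.nonzero(o);return np.c_[u,v]
E
python3 - <<'E'
from h import *
T=dict(np.load("top0.npz"));S=dict(np.load("scene0.npz"))
c=cast(T,np.array([(38,132),(470,32),(528,262),(92,368)])/5+[185,185]-.4,.035)
print("corners",c.round(3).tolist(),"mean",c.mean(0).round(4));
e=np.r_[[c[0]-c[1]],[c[3]-c[2]]];print("recorder y dir deg",np.degrees(np.arctan2(e[:,1],e[:,0])),np.linalg.norm(e,axis=1))
e=np.r_[[c[0]-c[3]],[c[1]-c[2]]];print("x dir",np.degrees(np.arctan2(e[:,1],e[:,0])),np.linalg.norm(e,axis=1))
for n,d,b,k in(("T",T,(256,200,274,222),(233,250,246,264)),("S",S,(294,195,308,215),(302,170,315,184))):
    m=mask(d,(12,110,90),(30,255,255),b);w=pts(d,m)
    print(n,"wing",len(m),m.min(0),m.max(0),w.mean(0).round(4),w.min(0).round(3),w.max(0).round(3))
    q=w[w[:,2]>.165] ; print(" hi",len(q),q.mean(0).round(4)); 
    if n=="T":
        r=cast(d,m,.186);print("cast",r.mean(0)); v=np.linalg.svd((r-r.mean(0))[:,:2])[2][0];print("wing dir deg",np.degrees(np.arctan2(v[1],v[0])), np.ptp((r[:,:2]-r.mean(0)[:2])@v))
        v=np.linalg.svd((q-q.mean(0))[:,:2])[2][0];print("by depth",np.degrees(np.arctan2(v[1],v[0])),np.ptp((q-q.mean(0))[:,:2]@v))
    m=mask(d,(0,0,0),(180,255,45),k);w=pts(d,m);print(" knob",len(m),m.mean(0),cast(d,m.mean(0),.09).round(4),np.median(w,0).round(4),w[:,2].max())
m=mask(T,(0,0,0),(180,255,45),(282,245,296,258));print("ink",cast(T,m.mean(0),.05))
m=mask(T,(0,0,40),(180,90,110),(245,195,285,230));w=pts(T,m);q=w[(w[:,2]>.13)&(w[:,2]<.15)];(cx,r)=cv2.minEnclosingCircle(q[:,:2].astype(np.float32))[:2];print("drum face",len(q),cx,r,q.mean(0))
E
```

```text
corners [[0.612, 0.248, 0.035], [0.688, -0.045, 0.035], [0.53, -0.087, 0.035], [0.453, 0.204, 0.035]] mean [0.5708 0.0799 0.035 ]
recorder y dir deg [104.4680508  104.81004291] [0.3026432  0.30112827]
x dir [15.53365343 15.01368866] [0.16563142 0.16381282]
T wing 36 [261 205] [266 216] [ 0.5931 -0.0014  0.1884] [ 0.576 -0.008  0.14 ] [0.619 0.007 0.2  ]
 hi 35 [ 0.5923 -0.0014  0.1898]
cast [ 0.59345954 -0.00129721  0.186     ]
wing dir deg 165.31562252852297 0.03720096156558448
by depth 164.44080383130975 0.036822725519622526
 knob 13 [238.76923077 258.38461538] [[0.4511 0.0791 0.09  ]] [0.4518 0.0781 0.0949] 0.09921629211384952
S wing 80 [294 195] [304 211] [0.5393 0.0173 0.111 ] [ 0.45  -0.009 -0.006] [0.611 0.067 0.196]
 hi 44 [ 0.594  -0.0029  0.1866]
 knob 27 [307.74074074 177.62962963] [[0.4555 0.0758 0.09  ]] [0.4522 0.0772 0.0856] 0.0982262424093494
ink [[ 0.48303597 -0.08006574  0.05      ]]
drum face 309 (0.5949893593788147, -0.0016128630377352238) 0.039352916181087494 [ 0.59357235 -0.00181216  0.14096828]
```

```bash
python3 -m jog '[{"claw":60,"dx":0,"dy":0,"dz":-35,"spin":0},{"claw":60,"dx":575,"dy":-504,"dz":-35,"spin":-75},{"claw":60,"dx":575,"dy":-504,"dz":-35,"spin":-75},{"claw":60,"dx":575,"dy":-504,"dz":-35,"spin":-75},{"claw":60,"dx":575,"dy":-504,"dz":-35,"spin":-75},{"claw":60,"dx":575,"dy":-504,"dz":-35,"spin":-75},{"claw":60,"dx":575,"dy":-504,"dz":-35,"spin":-75},{"claw":60,"dx":575,"dy":-504,"dz":-35,"spin":-75},{"claw":60,"dx":575,"dy":-504,"dz":-35,"spin":-75},{"claw":60,"dx":575,"dy":-504,"dz":-35,"spin":-75},{"claw":60,"dx":575,"dy":-504,"dz":-35,"spin":-75},{"claw":60,"dx":575,"dy":-504,"dz":-35,"spin":-75},{"claw":60,"dx":575,"dy":-504,"dz":-35,"spin":-151},{"claw":60,"dx":575,"dy":-504,"dz":-35,"spin":-151},{"claw":60,"dx":575,"dy":-504,"dz":-35,"spin":-151},{"claw":60,"dx":575,"dy":-504,"dz":-35,"spin":-151},{"claw":60,"dx":575,"dy":-504,"dz":-35,"spin":-151},{"claw":60,"dx":575,"dy":-504,"dz":-35,"spin":-151},{"claw":60,"dx":575,"dy":-504,"dz":-35,"spin":-151},{"claw":60,"dx":575,"dy":-504,"dz":-35,"spin":-151}]' 25
cat >> h.py <<'E'
def st(want=None,yaw=None):
    from bench import get_state
    from scipy.spatial.transform import Rotation as R
    s=get_state();M=R.from_rotvec(s["tool_rot"]).as_matrix();y=np.degrees(np.arctan2(M[1,0],M[0,0]))
    print("t",round(s["time"],2),"pos",s["position"].round(4),"xyaw",y.round(1),"tilt",np.degrees(np.arccos(-M[2,2])).round(1),"q",s["joint_positions"].round(2),"F",s["ft_force"].round(1),"M",s["torque"].round(3),"w",round(s["grip_width"]*87,1),"g",round(s["grip_force"],1))
    if want is not None: print("shift mm",((np.array(want)-s["position"])@M*1000).round(1))
    if yaw is not None: print("spin",round((y-yaw+180)%360-180,1))
E
python3 -c "
from h import *;st((.5935,-.002,.174),165)"
```

```text
time: 1.77
position: [0.5947, 0.0049, 0.2712]
tool_rot: [-0.89, -3.012, -0.007]
ft_force: [-0.8, 1.7, 0.2]
grip_width: 0.685
grip_force: 0.0
t 1.77 pos [0.5947 0.0049 0.2712] xyaw 147.1 tilt 0.3 q [ 0.61  0.27 -0.8   1.52  0.19  1.43  0.8 ] F [-0.8  1.7  0.2] M [ 0.108 -0.071 -0.004] w 59.6 g 0.0
shift mm [-2.9 -6.9 97.2]
spin -17.9
```

```bash
python3 -m jog '[{"claw":60,"dx":0,"dy":-5,"dz":0,"spin":-18},{"claw":60,"dx":0,"dy":-5,"dz":0,"spin":-18},{"claw":60,"dx":0,"dy":-5,"dz":0,"spin":-18},{"claw":60,"dx":0,"dy":-5,"dz":0,"spin":-18},{"claw":60,"dx":0,"dy":-5,"dz":0,"spin":-18}]'; 
python3 -c "
from h import *;st((.5935,-.002,.174),165)"
```

```text
time: 2.18
position: [0.5902, -0.0066, 0.2711]
tool_rot: [-0.432, -3.111, 0.0]
ft_force: [0.1, 0.8, 0.3]
grip_width: 0.69
grip_force: 0.0
t 2.18 pos [ 0.5902 -0.0066  0.2711] xyaw 164.2 tilt 0.0 q [ 0.66  0.27 -0.84  1.53  0.2   1.43  1.11] F [0.1 0.8 0.3] M [ 0.077 -0.157  0.037] w 60.0 g 0.0
shift mm [-2.   5.3 97.1]
spin -0.8
```

```bash
python3 -m jog '[{"claw":60,"dx":-2,"dy":5,"dz":20,"spin":-1},{"claw":60,"dx":-2,"dy":5,"dz":45,"spin":-1},{"claw":60,"dx":-2,"dy":5,"dz":70,"spin":-1},{"claw":50,"dx":-2,"dy":5,"dz":97,"spin":-1},{"claw":40,"dx":-2,"dy":5,"dz":97,"spin":-1},{"claw":30,"dx":-2,"dy":5,"dz":97,"spin":-1}]' 25
python3 - <<'E'
from h import *;st((.5935,-.002,.174),165)
from bench import get_image
d=get_image("scene");cv2.imwrite("pics/s2.png",cv2.resize(d["frame"][140:260,240:390,::-1],None,fx=4,fy=4))
E
```

```text
time: 2.68
position: [0.5927, -0.0024, 0.1736]
tool_rot: [-0.403, -3.113, 0.0]
ft_force: [-0.2, -0.1, 0.6]
grip_width: 0.542
grip_force: 0.0
t 2.68 pos [ 0.5927 -0.0024  0.1736] xyaw 165.2 tilt 0.2 q [ 0.64  0.34 -0.82  1.66  0.26  1.26  1.08] F [-0.2 -0.1  0.6] M [ 0.054 -0.152  0.02 ] w 47.1 g 0.0
shift mm [-0.6  0.6 -0.4]
spin 0.2
```

View pics/s2.png

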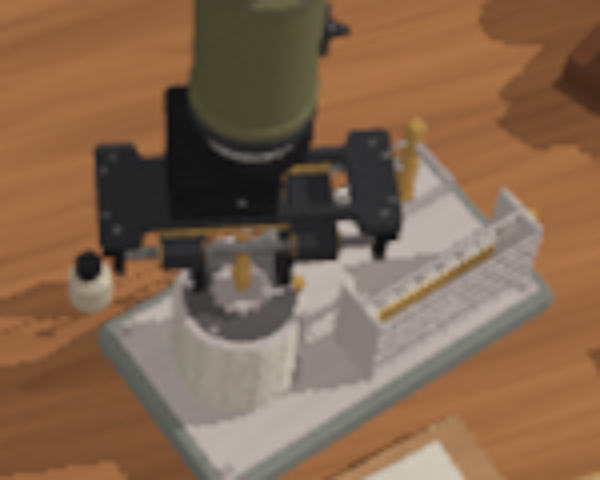

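The wing, at crop (242,272), sits midway between the fingers at (195,275) and (290,270), so I'll close on it.

```bash
python3 -m jog '[{"claw":0,"dx":0,"dy":0,"dz":0,"spin":0},{"claw":0,"dx":0,"dy":0,"dz":0,"spin":0},{"claw":0,"dx":0,"dy":0,"dz":0,"spin":0},{"claw":0,"dx":0,"dy":0,"dz":0,"spin":0},{"claw":0,"dx":0,"dy":0,"dz":0,"spin":0},{"claw":0,"dx":0,"dy":0,"dz":0,"spin":0},{"claw":0,"dx":0,"dy":0,"dz":0,"spin":0},{"claw":0,"dx":0,"dy":0,"dz":0,"spin":0}]' 25; 
python3 -c "
from h import *;st((.5935,-.002,.174),165)"
```

```text
time: 3.4
position: [0.594, -0.0022, 0.175]
tool_rot: [0.401, 3.115, -0.0]
ft_force: [-0.5, 0.1, 2.7]
grip_width: 0.089
grip_force: 25.0
t 3.4 pos [ 0.594  -0.0022  0.175 ] xyaw 165.3 tilt 0.0 q [ 0.64  0.34 -0.82  1.65  0.26  1.26  1.08] F [-0.5  0.1  2.7] M [ 0.097 -0.011  0.034] w 7.7 g 25.0
shift mm [0.5 0.1 1. ]
spin 0.3
```

```bash
python3 -m jog '[{"claw":0,"dx":0,"dy":0,"dz":0,"spin":5},{"claw":0,"dx":0,"dy":0,"dz":0,"spin":10},{"claw":0,"dx":0,"dy":0,"dz":0,"spin":15},{"claw":0,"dx":0,"dy":0,"dz":0,"spin":20},{"claw":0,"dx":0,"dy":0,"dz":0,"spin":25},{"claw":0,"dx":0,"dy":0,"dz":0,"spin":30},{"claw":0,"dx":0,"dy":0,"dz":0,"spin":35},{"claw":0,"dx":0,"dy":0,"dz":0,"spin":35},{"claw":0,"dx":0,"dy":0,"dz":0,"spin":35}]' 25; 
python3 -c "
from h import *;st((.5935,-.002,.174),130)"
```

```text
time: 4.15
position: [0.5939, -0.0023, 0.175]
tool_rot: [1.316, 2.852, -0.001]
ft_force: [-2.1, -0.5, 5.1]
grip_width: 0.09
grip_force: 25.0
t 4.15 pos [ 0.5939 -0.0023  0.175 ] xyaw 130.5 tilt 0.0 q [ 0.56  0.32 -0.72  1.66  0.22  1.25  0.5 ] F [-2.1 -0.5  5.1] M [-0.192  0.114  0.141] w 7.8 g 25.0
shift mm [ 0.5 -0.1  1. ]
spin 0.5
```

```bash
python3 -m jog '[{"claw":0,"spin":6,"dx":0,"dy":0,"dz":0},{"claw":0,"spin":12,"dx":0,"dy":0,"dz":0},{"claw":0,"spin":18,"dx":0,"dy":0,"dz":0},{"claw":0,"spin":24,"dx":0,"dy":0,"dz":0},{"claw":0,"spin":30,"dx":0,"dy":0,"dz":0},{"claw":0,"spin":36,"dx":0,"dy":0,"dz":0},{"claw":0,"spin":42,"dx":0,"dy":0,"dz":0},{"claw":0,"spin":48,"dx":0,"dy":0,"dz":0},{"claw":0,"spin":54,"dx":0,"dy":0,"dz":0},{"claw":0,"spin":60,"dx":0,"dy":0,"dz":0},{"claw":0,"spin":66,"dx":0,"dy":0,"dz":0},{"claw":0,"spin":72,"dx":0,"dy":0,"dz":0},{"claw":0,"spin":78,"dx":0,"dy":0,"dz":0},{"claw":0,"spin":84,"dx":0,"dy":0,"dz":0},{"claw":0,"spin":90,"dx":0,"dy":0,"dz":0},{"claw":0,"spin":90,"dx":0,"dy":0,"dz":0},{"claw":0,"spin":90,"dx":0,"dy":0,"dz":0}]' 25; 
python3 -c "
from h import *;st((.5935,-.002,.174),40)"
```

```text
time: 5.57
position: [0.5932, -0.0023, 0.175]
tool_rot: [2.947, 1.086, -0.002]
ft_force: [-2.8, -1.1, 6.0]
grip_width: 0.088
grip_force: 25.0
t 5.57 pos [ 0.5932 -0.0023  0.175 ] xyaw 40.5 tilt 0.1 q [ 0.38  0.28 -0.5   1.66  0.14  1.24 -1.01] F [-2.8 -1.1  6. ] M [-0.153  0.675  0.203] w 7.7 g 25.0
shift mm [0.4 0.  1. ]
spin 0.5
```

```bash
python3 -m jog '[{"claw":0,"spin":6,"dx":0,"dy":0,"dz":0},{"claw":0,"spin":12,"dx":0,"dy":0,"dz":0},{"claw":0,"spin":18,"dx":0,"dy":0,"dz":0},{"claw":0,"spin":24,"dx":0,"dy":0,"dz":0},{"claw":0,"spin":30,"dx":0,"dy":0,"dz":0},{"claw":0,"spin":36,"dx":0,"dy":0,"dz":0},{"claw":0,"spin":42,"dx":0,"dy":0,"dz":0},{"claw":0,"spin":48,"dx":0,"dy":0,"dz":0},{"claw":0,"spin":48,"dx":0,"dy":0,"dz":0},{"claw":0,"spin":48,"dx":0,"dy":0,"dz":0}]' 25; 
python3 -c "
from h import *;st((.5935,-.002,.174),-8)"
```

```text
time: 6.4
position: [0.593, -0.0019, 0.175]
tool_rot: [3.135, -0.206, -0.002]
ft_force: [-4.2, 0.2, 6.0]
grip_width: 0.093
grip_force: 25.0
t 6.4 pos [ 0.593  -0.0019  0.175 ] xyaw -7.5 tilt 0.1 q [ 0.29  0.26 -0.4   1.67  0.11  1.23 -1.83] F [-4.2  0.2  6. ] M [0.067 0.793 0.162] w 8.1 g 25.0
shift mm [0.5 0.1 1. ]
spin 0.5
```

```bash
python3 -m jog '[{"claw":0,"spin":5,"dx":0,"dy":0,"dz":0},{"claw":0,"spin":10,"dx":0,"dy":0,"dz":0},{"claw":0,"spin":14,"dx":0,"dy":0,"dz":0},{"claw":0,"spin":17,"dx":0,"dy":0,"dz":0},{"claw":0,"spin":19,"dx":0,"dy":0,"dz":0},{"claw":0,"spin":21,"dx":0,"dy":0,"dz":0},{"claw":0,"spin":22,"dx":0,"dy":0,"dz":0},{"claw":0,"spin":22,"dx":0,"dy":0,"dz":0},{"claw":0,"spin":22,"dx":0,"dy":0,"dz":0}]' 25; 
python3 -c "
from h import *;st((.5935,-.002,.174),-30)"
```

```text
time: 7.15
position: [0.5931, -0.0017, 0.175]
tool_rot: [3.038, -0.799, -0.002]
ft_force: [-3.7, 0.7, 6.1]
grip_width: 0.096
grip_force: 25.0
t 7.15 pos [ 0.5931 -0.0017  0.175 ] xyaw -29.5 tilt 0.1 q [ 0.26  0.26 -0.35  1.67  0.09  1.23 -2.2 ] F [-3.7  0.7  6.1] M [0.153 0.716 0.214] w 8.3 g 25.0
shift mm [0.5 0.1 1. ]
spin 0.5
```

```bash
python3 -m jog '[{"claw":0,"spin":1.5,"dx":0,"dy":0,"dz":0},{"claw":0,"spin":3,"dx":0,"dy":0,"dz":0},{"claw":0,"spin":4.5,"dx":0,"dy":0,"dz":0},{"claw":0,"spin":4.5,"dx":0,"dy":0,"dz":0},{"claw":0,"spin":4.5,"dx":0,"dy":0,"dz":0}]' 25
python3 - <<'E'
from h import *;st((.5935,-.002,.174),-35)
from bench import get_image
d=get_image("scene");cv2.imwrite("pics/s3.png",cv2.resize(d["frame"][140:260,240:390,::-1],None,fx=5,fy=5,interpolation=cv2.INTER_CUBIC))
E
```

```text
time: 7.57
position: [0.5931, -0.0016, 0.175]
tool_rot: [3.004, -0.918, -0.002]
ft_force: [-3.4, 0.1, 6.4]
grip_width: 0.092
grip_force: 25.0
t 7.57 pos [ 0.5931 -0.0016  0.175 ] xyaw -34.0 tilt 0.1 q [ 0.25  0.26 -0.34  1.67  0.09  1.23 -2.28] F [-3.4  0.1  6.4] M [0.196 0.719 0.223] w 8.0 g 25.0
shift mm [0.5 0.1 1. ]
spin 1.0
```

View pics/s3.png

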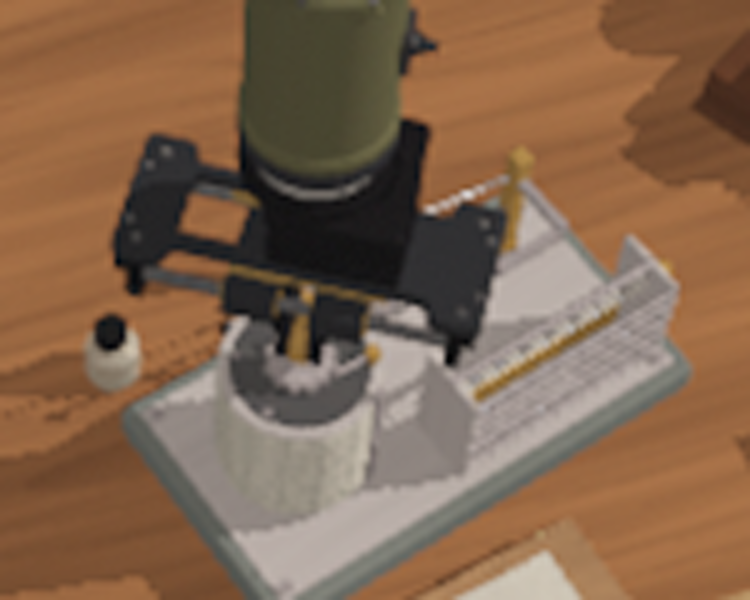

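No stop at 199°, and the drum clip has not moved: it is still at crop (375,353). The wing has passed tooth +180°, so I'll release, turn back 180° and regrip.

```bash
python3 -m jog '[{"claw":75,"spin":0,"dx":0,"dy":0,"dz":0},{"claw":75,"spin":0,"dx":0,"dy":0,"dz":0},{"claw":75,"spin":0,"dx":0,"dy":0,"dz":0},{"claw":75,"spin":0,"dx":0,"dy":0,"dz":0},{"claw":75,"spin":0,"dx":0,"dy":0,"dz":0},{"claw":75,"spin":-7,"dx":0,"dy":0,"dz":0},{"claw":75,"spin":-14,"dx":0,"dy":0,"dz":0},{"claw":75,"spin":-21,"dx":0,"dy":0,"dz":0},{"claw":75,"spin":-28,"dx":0,"dy":0,"dz":0},{"claw":75,"spin":-35,"dx":0,"dy":0,"dz":0},{"claw":75,"spin":-42,"dx":0,"dy":0,"dz":0},{"claw":75,"spin":-49,"dx":0,"dy":0,"dz":0},{"claw":75,"spin":-56,"dx":0,"dy":0,"dz":0},{"claw":75,"spin":-63,"dx":0,"dy":0,"dz":0},{"claw":75,"spin":-70,"dx":0,"dy":0,"dz":0},{"claw":75,"spin":-77,"dx":0,"dy":0,"dz":0},{"claw":75,"spin":-84,"dx":0,"dy":0,"dz":0},{"claw":75,"spin":-91,"dx":0,"dy":0,"dz":0},{"claw":75,"spin":-98,"dx":0,"dy":0,"dz":0},{"claw":75,"spin":-100,"dx":0,"dy":0,"dz":0}]' 25 
python3 -m jog '[{"claw":75,"spin":-7,"dx":0,"dy":0,"dz":0},{"claw":75,"spin":-14,"dx":0,"dy":0,"dz":0},{"claw":75,"spin":-21,"dx":0,"dy":0,"dz":0},{"claw":75,"spin":-28,"dx":0,"dy":0,"dz":0},{"claw":75,"spin":-35,"dx":0,"dy":0,"dz":0},{"claw":75,"spin":-42,"dx":0,"dy":0,"dz":0},{"claw":75,"spin":-49,"dx":0,"dy":0,"dz":0},{"claw":75,"spin":-56,"dx":0,"dy":0,"dz":0},{"claw":75,"spin":-63,"dx":0,"dy":0,"dz":0},{"claw":75,"spin":-70,"dx":0,"dy":0,"dz":0},{"claw":75,"spin":-77,"dx":0,"dy":0,"dz":0},{"claw":75,"spin":-84,"dx":0,"dy":0,"dz":0},{"claw":75,"spin":-91,"dx":0,"dy":0,"dz":0},{"claw":75,"spin":-99,"dx":0,"dy":0,"dz":0},{"claw":75,"spin":-99,"dx":0,"dy":0,"dz":0},{"claw":75,"spin":-99,"dx":0,"dy":0,"dz":0},{"claw":75,"spin":-99,"dx":0,"dy":0,"dz":0}]' 25
python3 - <<'E'
from h import *;st((.5935,-.002,.174),165)
from bench import get_image
d=get_image("scene");cv2.imwrite("pics/s4.png",cv2.resize(d["frame"][140:260,240:390,::-1],None,fx=5,fy=5,interpolation=cv2.INTER_CUBIC))
E
```

```text
time: 9.28
position: [0.5936, -0.0022, 0.1741]
tool_rot: [-2.632, -1.714, 0.0]
ft_force: [-0.0, 0.8, 0.1]
grip_width: 0.869
grip_force: 0.0
time: 10.7
position: [0.5937, -0.0023, 0.1743]
tool_rot: [-0.42, -3.113, -0.0]
ft_force: [0.6, -0.1, 0.9]
grip_width: 0.86
grip_force: 0.0
t 10.7 pos [ 0.5937 -0.0023  0.1743] xyaw 164.6 tilt 0.0 q [ 0.63  0.34 -0.81  1.66  0.26  1.26  1.07] F [ 0.6 -0.1  0.9] M [ 0.121 -0.16  -0.032] w 74.8 g 0.0
shift mm [0.2 0.2 0.3]
spin -0.4
```

View pics/s4.png

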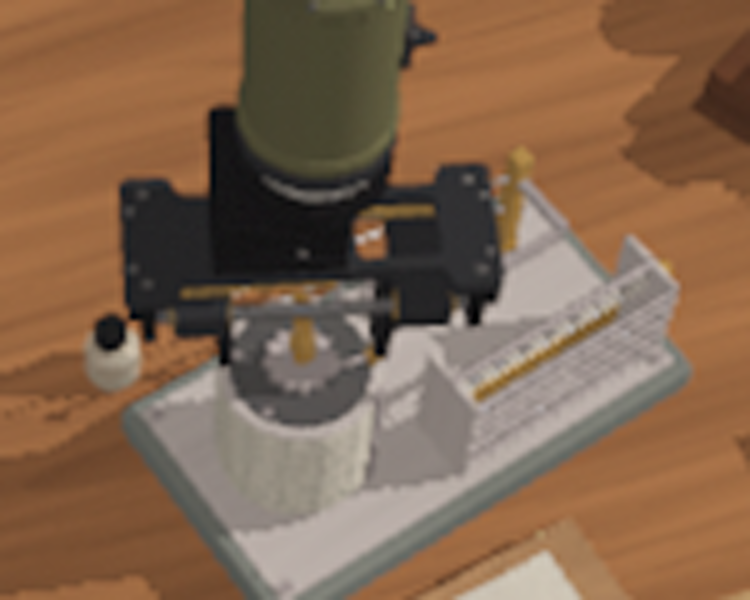

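The wing, at crop (303,335), is end-on again between the open fingers. I'll regrip and wind to 36°.

```bash
python3 -m jog '[{"claw":0,"dx":0,"dy":0,"dz":0,"spin":0},{"claw":0,"dx":0,"dy":0,"dz":0,"spin":0},{"claw":0,"dx":0,"dy":0,"dz":0,"spin":0},{"claw":0,"dx":0,"dy":0,"dz":0,"spin":0},{"claw":0,"dx":0,"dy":0,"dz":0,"spin":0},{"claw":0,"dx":0,"dy":0,"dz":0,"spin":0},{"claw":0,"dx":0,"dy":0,"dz":0,"spin":0},{"claw":0,"dx":0,"dy":0,"dz":0,"spin":0},{"claw":0,"dx":0,"dy":0,"dz":0,"spin":0},{"claw":0,"dx":0,"dy":0,"dz":0,"spin":0},{"claw":0,"dx":0,"dy":0,"dz":0,"spin":6},{"claw":0,"dx":0,"dy":0,"dz":0,"spin":12},{"claw":0,"dx":0,"dy":0,"dz":0,"spin":18},{"claw":0,"dx":0,"dy":0,"dz":0,"spin":24},{"claw":0,"dx":0,"dy":0,"dz":0,"spin":30},{"claw":0,"dx":0,"dy":0,"dz":0,"spin":34},{"claw":0,"dx":0,"dy":0,"dz":0,"spin":36},{"claw":0,"dx":0,"dy":0,"dz":0,"spin":36},{"claw":0,"dx":0,"dy":0,"dz":0,"spin":36}]' 25
python3 -c "
from h import *;st((.5935,-.002,.174),129)"
```

```text
time: 12.33
position: [0.5936, -0.0021, 0.1744]
tool_rot: [-1.355, -2.834, 0.0]
ft_force: [-0.2, 0.1, -1.3]
grip_width: 0.103
grip_force: 23.9
t 12.33 pos [ 0.5936 -0.0021  0.1744] xyaw 128.9 tilt 0.0 q [ 0.55  0.32 -0.71  1.66  0.22  1.25  0.48] F [-0.2  0.1 -1.3] M [-0.065 -0.151  0.207] w 8.9 g 23.9
shift mm [ 0.2 -0.   0.4]
spin -0.1
```

```bash
python3 -m jog '[{"claw":0,"dx":0,"dy":0,"dz":0,"spin":3},{"claw":0,"dx":0,"dy":0,"dz":0,"spin":6},{"claw":0,"dx":0,"dy":0,"dz":0,"spin":8},{"claw":0,"dx":0,"dy":0,"dz":0,"spin":10},{"claw":0,"dx":0,"dy":0,"dz":0,"spin":10},{"claw":0,"dx":0,"dy":0,"dz":0,"spin":10}]' 25
python3 -c "
from h import *;st((.5935,-.002,.174),119)"
```

```text
time: 12.83
position: [0.5936, -0.0022, 0.1744]
tool_rot: [-1.596, -2.706, 0.0]
ft_force: [-0.6, 0.4, -0.2]
grip_width: 0.1
grip_force: 23.9
t 12.83 pos [ 0.5936 -0.0022  0.1744] xyaw 118.9 tilt 0.0 q [ 0.53  0.31 -0.68  1.66  0.21  1.25  0.31] F [-0.6  0.4 -0.2] M [-0.014 -0.099  0.23 ] w 8.7 g 23.9
shift mm [ 0.2 -0.   0.4]
spin -0.1
```

```bash
python3 -m jog '[{"claw":0,"dx":0,"dy":0,"dz":0,"spin":2},{"claw":0,"dx":0,"dy":0,"dz":0,"spin":4},{"claw":0,"dx":0,"dy":0,"dz":0,"spin":4},{"claw":0,"dx":0,"dy":0,"dz":0,"spin":4}]' 25
python3 -c "
from h import *;st((.5935,-.002,.174),115)"
```

```text
time: 13.17
position: [0.5936, -0.0022, 0.1744]
tool_rot: [-1.689, -2.648, 0.0]
ft_force: [-0.1, -0.0, -1.4]
grip_width: 0.104
grip_force: 23.9
t 13.17 pos [ 0.5936 -0.0022  0.1744] xyaw 114.9 tilt 0.0 q [ 0.52  0.31 -0.67  1.66  0.2   1.25  0.24] F [-0.1 -0.  -1.4] M [-0.035  0.003  0.285] w 9.0 g 23.9
shift mm [ 0.2 -0.   0.4]
spin -0.1
```

```bash
python3 -m jog '[{"claw":0,"dx":0,"dy":0,"dz":0,"spin":1},{"claw":0,"dx":0,"dy":0,"dz":0,"spin":2},{"claw":0,"dx":0,"dy":0,"dz":0,"spin":2}]' 25
python3 -c "
from h import *;st((.5935,-.002,.174),115)"
python3 -m jog '[{"claw":0,"dx":0,"dy":0,"dz":0,"spin":0},{"claw":0,"dx":0,"dy":0,"dz":0,"spin":0}]'
python3 -c "
from h import *;st((.5935,-.002,.174),115)"
```

```text
time: 13.42
position: [0.5936, -0.0022, 0.1744]
tool_rot: [-1.739, -2.616, 0.0]
ft_force: [0.1, 0.1, -0.9]
grip_width: 0.098
grip_force: 23.9
t 13.42 pos [ 0.5936 -0.0022  0.1744] xyaw 112.8 tilt 0.0 q [ 0.52  0.31 -0.67  1.66  0.2   1.25  0.21] F [ 0.1  0.1 -0.9] M [ 0.035 -0.022  0.26 ] w 8.6 g 23.9
shift mm [ 0.2 -0.   0.4]
spin -2.2
time: 13.58
position: [0.5936, -0.0022, 0.1744]
tool_rot: [-1.737, -2.617, 0.0]
ft_force: [-0.3, -0.3, -0.6]
grip_width: 0.097
grip_force: 23.9
t 13.58 pos [ 0.5936 -0.0022  0.1744] xyaw 112.8 tilt 0.0 q [ 0.52  0.31 -0.67  1.66  0.2   1.25  0.21] F [-0.3 -0.3 -0.6] M [0.019 0.027 0.22 ] w 8.5 g 23.9
shift mm [ 0.2 -0.   0.4]
spin -2.2
```

```bash
python3 -m jog '[{"claw":0,"dx":0,"dy":0,"dz":0,"spin":4},{"claw":0,"dx":0,"dy":0,"dz":0,"spin":8},{"claw":0,"dx":0,"dy":0,"dz":0,"spin":12},{"claw":0,"dx":0,"dy":0,"dz":0,"spin":15},{"claw":0,"dx":0,"dy":0,"dz":0,"spin":18},{"claw":0,"dx":0,"dy":0,"dz":0,"spin":18},{"claw":0,"dx":0,"dy":0,"dz":0,"spin":18}]' 25
python3 -c "
from h import *;st((.5935,-.002,.174),95)"
python3 -m jog '[{"claw":0,"dx":0,"dy":0,"dz":0,"spin":1},{"claw":0,"dx":0,"dy":0,"dz":0,"spin":2},{"claw":0,"dx":0,"dy":0,"dz":0,"spin":3},{"claw":0,"dx":0,"dy":0,"dz":0,"spin":3}]'
python3 -c "
from h import *;st((.5935,-.002,.174),92)"
```

```text
time: 14.17
position: [0.5935, -0.0022, 0.1744]
tool_rot: [-2.124, -2.315, 0.001]
ft_force: [-1.2, -0.1, -1.0]
grip_width: 0.096
grip_force: 23.9
t 14.17 pos [ 0.5935 -0.0022  0.1744] xyaw 94.9 tilt 0.0 q [ 0.48  0.3  -0.62  1.66  0.18  1.24 -0.09] F [-1.2 -0.1 -1. ] M [-0.072  0.126  0.155] w 8.4 g 23.9
shift mm [ 0.2 -0.   0.4]
spin -0.1
time: 14.5
position: [0.5935, -0.0022, 0.1744]
tool_rot: [-2.187, -2.255, 0.001]
ft_force: [-1.1, -0.2, -0.5]
grip_width: 0.1
grip_force: 23.9
t 14.5 pos [ 0.5935 -0.0022  0.1744] xyaw 91.8 tilt 0.0 q [ 0.48  0.3  -0.62  1.66  0.18  1.24 -0.15] F [-1.1 -0.2 -0.5] M [-0.096  0.277  0.245] w 8.7 g 23.9
shift mm [ 0.2 -0.   0.4]
spin -0.2
```

```bash
python3 -m jog '[{"claw":0,"dx":0,"dy":0,"dz":0,"spin":1},{"claw":0,"dx":0,"dy":0,"dz":0,"spin":2},{"claw":0,"dx":0,"dy":0,"dz":0,"spin":2}]' >/dev/null
python3 -c "
from h import *;st()"
python3 -m jog '[{"claw":0,"dx":0,"dy":0,"dz":0,"spin":1},{"claw":0,"dx":0,"dy":0,"dz":0,"spin":2},{"claw":0,"dx":0,"dy":0,"dz":0,"spin":2}]'>/dev/null
python3 -c "
from h import *;st()"
python3 -m jog '[{"claw":0,"dx":0,"dy":0,"dz":0,"spin":0}]'>/dev/null
python3 -c "
from h import *;st()"
```

```text
t 14.75 pos [ 0.5936 -0.0022  0.1745] xyaw 89.8 tilt 0.0 q [ 0.47  0.3  -0.61  1.66  0.18  1.24 -0.18] F [-1.7  0.2 -0.8] M [-0.027  0.309  0.202] w 8.8 g 23.9
t 15.0 pos [ 0.5936 -0.0022  0.1744] xyaw 87.8 tilt 0.0 q [ 0.47  0.3  -0.61  1.66  0.18  1.24 -0.21] F [-1.9 -0.4 -0.6] M [-0.077  0.354  0.376] w 9.5 g 24.5
t 15.08 pos [ 0.5936 -0.0022  0.1744] xyaw 87.8 tilt 0.0 q [ 0.47  0.3  -0.61  1.66  0.18  1.24 -0.21] F [-1.3 -0.6 -1.4] M [-0.027  0.32   0.402] w 9.3 g 24.5
```

The torque jumped from 0.22 to 0.39 N m and the pads began to be pried open, so this is the stop. I'll ease off, release and rise.

```bash
python3 -m jog '[{"claw":0,"dx":0,"dy":0,"dz":0,"spin":-3},{"claw":70,"dx":0,"dy":0,"dz":0,"spin":-3},{"claw":70,"dx":0,"dy":0,"dz":0,"spin":-3},{"claw":70,"dx":0,"dy":0,"dz":0,"spin":-3},{"claw":70,"dx":0,"dy":0,"dz":0,"spin":-3},{"claw":70,"dx":0,"dy":0,"dz":-20,"spin":-3},{"claw":70,"dx":0,"dy":0,"dz":-60,"spin":-3},{"claw":70,"dx":0,"dy":0,"dz":-100,"spin":-3},{"claw":70,"dx":0,"dy":0,"dz":-100,"spin":-3},{"claw":70,"dx":100,"dy":0,"dz":-100,"spin":-3},{"claw":70,"dx":100,"dy":140,"dz":-100,"spin":-3},{"claw":70,"dx":100,"dy":140,"dz":-100,"spin":-3},{"claw":70,"dx":100,"dy":140,"dz":-100,"spin":-3},{"claw":70,"dx":100,"dy":140,"dz":-100,"spin":-3},{"claw":70,"dx":100,"dy":140,"dz":-100,"spin":-3},{"claw":70,"dx":100,"dy":140,"dz":-100,"spin":-3}]'
python3 - <<'E'
from h import *;st()
from bench import get_image
T=get_image("top");S=get_image("scene")
m=mask(T,(12,110,90),(30,255,255),(256,200,274,222));w=pts(T,m);q=w[w[:,2]>.165];print(len(m),len(q))
r=cast(T,m,.186);v=np.linalg.svd((r-r.mean(0))[:,:2])[2][0];print("wing",r.mean(0),np.degrees(np.arctan2(v[1],v[0])))
cv2.imwrite("pics/c5.png",np.hstack([cv2.resize(T["frame"][185:270,185:305,::-1],(400,283)),cv2.resize(S["frame"][160:270,240:390,::-1],(386,283))]))
for n,d,k in(("T",T,(233,250,246,264)),("S",S,(302,170,315,184))):
    m=mask(d,(0,0,0),(180,255,45),k);print(len(m),cast(d,m.mean(0),.09) if len(m) else 0)
E
```

```text
time: 16.42
position: [0.7379, 0.0937, 0.2725]
tool_rot: [-2.203, -2.236, 0.001]
ft_force: [1.5, -0.0, 0.7]
grip_width: 0.805
grip_force: 0.0
t 16.42 pos [0.7379 0.0937 0.2725] xyaw 90.9 tilt 0.1 q [ 0.2   0.59 -0.62  1.09  0.32  1.56 -0.32] F [ 1.5 -0.   0.7] M [-0.037 -0.031  0.027] w 70.0 g 0.0
9 9
wing [ 0.59843425 -0.01631609  0.186     ] 54.47971374188977
13 [[0.45106021 0.07909072 0.09      ]]
27 [[0.45550116 0.07581955 0.09      ]]
```

View pics/c5.png

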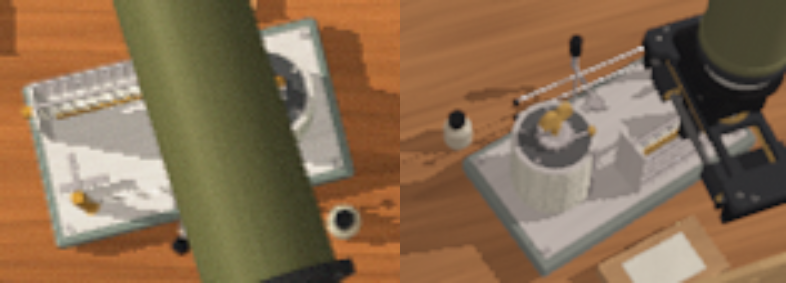

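The scene crop shows the wing at (556,118) turned to a new direction, with the clip still at (592,130). The arm hides the drum in the top view. I'll check the wing angle by depth in the scene view.

Run:
```python
from h import *
from bench import get_image
S=get_image("scene")
m=mask(S,(12,110,90),(30,255,255),(286,190,314,218));w=pts(S,m);q=w[(w[:,2]>.165)&(np.hypot(w[:,0]-.5935,w[:,1]+.002)<.03)]
c=q.mean(0);v=np.linalg.svd((q-c)[:,:2])[2][0];print(len(q),c,np.degrees(np.arctan2(v[1],v[0])),np.ptp((q-c)[:,:2]@v),q.min(0),q.max(0))
S0=dict(np.load("scene0.npz"))
for d in(S0,S):
    m=mask(d,(12,110,90),(30,255,255),(310,205,320,216));print("clip",m.mean(0),len(m))
# lifter geometry, world
R=np.array([[np.cos(np.radians(15)),-np.sin(np.radians(15))],[np.sin(np.radians(15)),np.cos(np.radians(15))]])
o=np.array([.593,-.002])-R@[0,-.085];print("origin",o,"piv",o+R@[-.056,.020],"k0",o+R@[-.114,-.001],"k07",o+R@[-.114,.041])
k=np.array([.4525,.0775]);r=R.T@(k-o);print("knob rec",r,"angle",.349+np.arctan2(r[1]-.02,-(r[0]+.056)))
st((.46,.135,.273))
```

```text
79 [ 0.59458471 -0.00282768  0.18480691] 106.01315271970796 0.03585688546769919 [ 0.58236919 -0.02043254  0.16903852] [0.60249185 0.01564147 0.19625934]
clip [314.14285714 210.42857143] 7
clip [314.14285714 210.42857143] 7
origin [0.57100038 0.0801037 ] piv [0.51173215 0.08492835] k0 [0.46114366 0.0496324 ] k07 [0.45027326 0.09020128]
knob rec [-0.11513646  0.02815518] angle 0.4860400431462025
t 16.57 pos [0.7369 0.0919 0.2754] xyaw 90.8 tilt 0.1 q [ 0.2   0.58 -0.62  1.09  0.32  1.56 -0.32] F [-0.2  0.9 -0.2] M [ 0.005 -0.098  0.054] w 70.2 g 0.0
shift mm [  46.9 -276.3    2.1]
```

The wing sits at 106°, where 105° was expected for the last tooth, and the clip has not moved. Next I'll push the lifter from its +y side with closed fingers.

```bash
python3 -m jog '[{"claw":0,"dx":30,"dy":-296,"dz":0,"spin":76},{"claw":0,"dx":30,"dy":-296,"dz":0,"spin":76},{"claw":0,"dx":30,"dy":-296,"dz":0,"spin":76},{"claw":0,"dx":30,"dy":-296,"dz":0,"spin":76},{"claw":0,"dx":30,"dy":-296,"dz":0,"spin":76},{"claw":0,"dx":30,"dy":-296,"dz":0,"spin":76},{"claw":0,"dx":30,"dy":-296,"dz":0,"spin":76},{"claw":0,"dx":30,"dy":-296,"dz":0,"spin":76},{"claw":0,"dx":30,"dy":-296,"dz":0,"spin":76},{"claw":0,"dx":30,"dy":-296,"dz":0,"spin":76},{"claw":0,"dx":30,"dy":-296,"dz":0,"spin":76},{"claw":0,"dx":30,"dy":-296,"dz":0,"spin":76},{"claw":0,"dx":30,"dy":-296,"dz":0,"spin":76},{"claw":0,"dx":30,"dy":-296,"dz":0,"spin":76},{"claw":0,"dx":30,"dy":-296,"dz":0,"spin":76}]' 
python3 -c "
from h import *;st((.4408,.1177,.090),15)"
```

```text
time: 17.82
position: [0.4409, 0.1179, 0.2747]
tool_rot: [3.115, 0.406, 0.001]
ft_force: [-0.3, -0.5, 0.3]
grip_width: 0.003
grip_force: 0.0
t 17.82 pos [0.4409 0.1179 0.2747] xyaw 14.9 tilt 0.0 q [ 0.37 -0.11 -0.63  1.83 -0.06  1.4  -1.56] F [-0.3 -0.5  0.3] M [-0.015  0.055 -0.015] w 0.3 g 0.0
shift mm [-2.000e-01  1.000e-01  1.847e+02]
spin -0.1
```

```bash
python3 -m jog '[{"claw":0,"dx":0,"dy":0,"dz":40,"spin":0},{"claw":0,"dx":0,"dy":0,"dz":80,"spin":0},{"claw":0,"dx":0,"dy":0,"dz":110,"spin":0},{"claw":0,"dx":0,"dy":0,"dz":140,"spin":0},{"claw":0,"dx":0,"dy":0,"dz":165,"spin":0},{"claw":0,"dx":0,"dy":0,"dz":185,"spin":0},{"claw":0,"dx":0,"dy":0,"dz":185,"spin":0},{"claw":0,"dx":0,"dy":0,"dz":185,"spin":0}]'
python3 - <<'E'
from h import *;st((.4408,.1177,.090),15)
from bench import get_image
d=get_image("scene");cv2.imwrite("pics/s6.png",cv2.resize(d["frame"][120:260,240:410,::-1],None,fx=4,fy=4))
E
```

```text
time: 18.48
position: [0.4403, 0.1182, 0.089]
tool_rot: [-3.115, -0.406, 0.004]
ft_force: [0.2, -0.3, 0.2]
grip_width: 0.005
grip_force: 0.0
t 18.48 pos [0.4403 0.1182 0.089 ] xyaw 14.9 tilt 0.1 q [ 0.34  0.08 -0.67  2.07  0.06  1.02 -1.68] F [ 0.2 -0.3  0.2] M [-0.008  0.012 -0.044] w 0.4 g 0.0
shift mm [ 0.4  0.6 -1. ]
spin -0.1
```

View pics/s6.png

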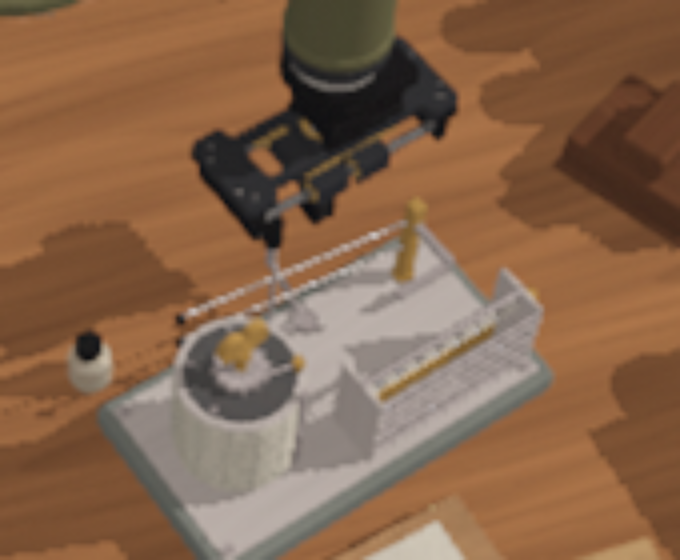

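The closed fingers, at crop (320,200), are low and beside the knob at (273,238). I'll push.

```bash
python3 -m jog '[{"claw":0,"dx":0,"dy":5,"dz":0,"spin":0},{"claw":0,"dx":0,"dy":10,"dz":0,"spin":0},{"claw":0,"dx":0,"dy":15,"dz":0,"spin":0},{"claw":0,"dx":0,"dy":20,"dz":0,"spin":0},{"claw":0,"dx":0,"dy":24,"dz":0,"spin":0},{"claw":0,"dx":0,"dy":28,"dz":0,"spin":0},{"claw":0,"dx":0,"dy":32,"dz":0,"spin":0},{"claw":0,"dx":0,"dy":36,"dz":0,"spin":0},{"claw":0,"dx":0,"dy":40,"dz":0,"spin":0},{"claw":0,"dx":0,"dy":43,"dz":0,"spin":0},{"claw":0,"dx":0,"dy":43,"dz":0,"spin":0}]' 
python3 -c "
from h import *;st()"
python3 -m jog '[{"claw":0,"dx":0,"dy":1.5,"dz":0,"spin":0},{"claw":0,"dx":0,"dy":3,"dz":0,"spin":0},{"claw":0,"dx":0,"dy":3,"dz":0,"spin":0}]'
python3 - <<'E'
from h import *;st()
from bench import get_image
S=get_image("scene")
m=mask(S,(0,0,0),(180,255,45),(285,165,315,190));w=pts(S,m);q=w[(w[:,2]>.06)&(w[:,2]<.1)];print(len(q),np.median(q,0),q.min(0),q.max(0))
E
```

```text
time: 19.45
position: [0.4522, 0.0757, 0.0894]
tool_rot: [3.115, 0.404, -0.0]
ft_force: [-1.7, 0.1, -0.1]
grip_width: -0.002
grip_force: 0.0
t 19.45 pos [0.4522 0.0757 0.0894] xyaw 14.8 tilt 0.0 q [ 0.39  0.08 -0.63  2.06  0.06  1.01 -1.58] F [-1.7  0.1 -0.1] M [ 0.009 -0.007  0.032] w -0.2 g 0.0
time: 19.7
position: [0.4531, 0.0736, 0.0896]
tool_rot: [3.115, 0.405, 0.001]
ft_force: [0.1, 0.2, -0.2]
grip_width: 0.005
grip_force: 0.1
t 19.7 pos [0.4531 0.0736 0.0896] xyaw 14.8 tilt 0.0 q [ 0.39  0.08 -0.63  2.06  0.06  1.01 -1.58] F [ 0.1  0.2 -0.2] M [ 0.002 -0.045 -0.022] w 0.4 g 0.1
50 [0.46059114 0.06069691 0.08850096] [0.45241295 0.04949856 0.07055322] [0.46629863 0.08137926 0.09963644]
```

```bash
for i in 1; do python3 -m jog '[{"claw":0,"dx":0,"dy":1.5,"dz":0,"spin":0},{"claw":0,"dx":0,"dy":3,"dz":0,"spin":0},{"claw":0,"dx":0,"dy":3,"dz":0,"spin":0}]'>/dev/null; done
python3 -c "
from h import *;st()"
python3 -m jog '[{"claw":0,"dx":0,"dy":1.5,"dz":0,"spin":0},{"claw":0,"dx":0,"dy":3,"dz":0,"spin":0},{"claw":0,"dx":0,"dy":3,"dz":0,"spin":0}]'>/dev/null
python3 - <<'E'
from h import *;st()
from bench import get_image
d=get_image("scene");cv2.imwrite("pics/s7.png",cv2.resize(d["frame"][140:220,265:345,::-1],None,fx=7,fy=7,interpolation=cv2.INTER_CUBIC))
E
```

```text
t 20.0 pos [0.4539 0.0707 0.0897] xyaw 14.8 tilt 0.0 q [ 0.4   0.08 -0.62  2.06  0.06  1.01 -1.57] F [0.3 0.5 0.1] M [ 0.117 -0.027 -0.012] w 0.1 g 0.2
t 20.25 pos [0.4545 0.0676 0.0896] xyaw 14.8 tilt 0.0 q [ 0.4   0.08 -0.62  2.06  0.06  1.01 -1.56] F [-0.7 -0.1  0.1] M [ 0.142 -0.049  0.02 ] w 0.4 g 0.2
```

View pics/s7.png

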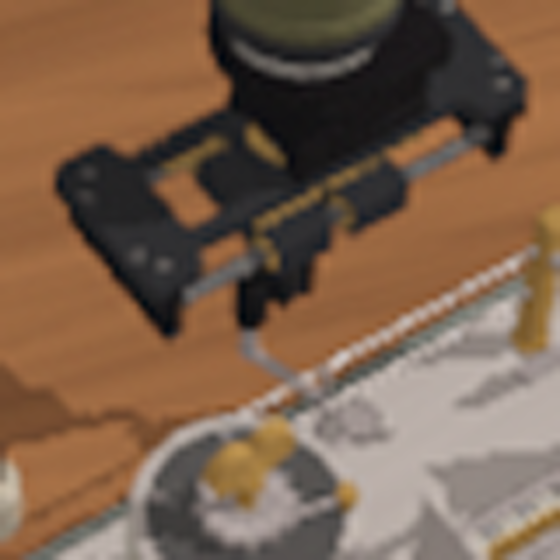

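The fingers at crop (285,280) touch the knob at (250,305), and it has moved along. I'll push on until it hits the stop.

```bash
python3 -m jog '[{"claw":0,"dx":0,"dy":1.5,"dz":0,"spin":0},{"claw":0,"dx":0,"dy":3,"dz":0,"spin":0},{"claw":0,"dx":0,"dy":3,"dz":0,"spin":0}]'>/dev/null
python3 -c "
from h import *;st()"
python3 -m jog '[{"claw":0,"dx":0,"dy":1.5,"dz":0,"spin":0},{"claw":0,"dx":0,"dy":3,"dz":0,"spin":0},{"claw":0,"dx":0,"dy":3,"dz":0,"spin":0}]'>/dev/null
python3 -c "
from h import *;st()"
```

```text
t 20.55 pos [0.4551 0.0652 0.0896] xyaw 14.8 tilt 0.0 q [ 0.4   0.08 -0.62  2.06  0.06  1.01 -1.56] F [0.7 2.1 0.2] M [ 0.478 -0.066 -0.002] w 0.2 g 0.9
t 20.8 pos [0.4553 0.0649 0.0896] xyaw 14.9 tilt 0.2 q [ 0.41  0.08 -0.62  2.06  0.05  1.01 -1.55] F [-1.7  7.6 -0.1] M [ 1.801  0.376 -0.019] w 0.2 g 4.1
```

It is firm against the stop: 7.6 N with no further travel. I'll back off and rise.

```bash
python3 -m jog '[{"claw":0,"dx":0,"dy":-10,"dz":0,"spin":0},{"claw":0,"dx":0,"dy":-25,"dz":0,"spin":0},{"claw":0,"dx":0,"dy":-40,"dz":0,"spin":0},{"claw":0,"dx":0,"dy":-40,"dz":0,"spin":0},{"claw":0,"dx":0,"dy":-40,"dz":-40,"spin":0},{"claw":0,"dx":0,"dy":-40,"dz":-80,"spin":0},{"claw":0,"dx":0,"dy":-40,"dz":-120,"spin":0},{"claw":0,"dx":0,"dy":-40,"dz":-160,"spin":0},{"claw":0,"dx":0,"dy":-100,"dz":-180,"spin":0},{"claw":0,"dx":0,"dy":-140,"dz":-180,"spin":0},{"claw":0,"dx":0,"dy":-140,"dz":-180,"spin":0},{"claw":0,"dx":0,"dy":-140,"dz":-180,"spin":0},{"claw":0,"dx":0,"dy":-140,"dz":-180,"spin":0}]'
python3 - <<'E'
from h import *;st()
from bench import get_image
S=get_image("scene");T=get_image("top")
m=mask(S,(12,110,90),(30,255,255),(286,190,314,218));w=pts(S,m);q=w[(w[:,2]>.165)&(np.hypot(w[:,0]-.5935,w[:,1]+.002)<.03)]
v=np.linalg.svd((q-q.mean(0))[:,:2])[2][0];print("wing",np.degrees(np.arctan2(v[1],v[0])))
m=mask(S,(12,110,90),(30,255,255),(310,205,320,216));print("clip",m.mean(0))
o=np.array([.571,.0801]);c,s=np.cos(np.radians(15)),np.sin(np.radians(15))
for n,d,b in(("S",S,(290,165,320,195)),("T",T,(230,245,262,268))):
    m=mask(d,(0,0,0),(180,255,45),b);w=pts(d,m);q=w[(w[:,2]>.06)&(w[:,2]<.1)&(w[:,0]<.48)];k=np.median(q,0)[:2]-o;r=np.array([c*k[0]+s*k[1],-s*k[0]+c*k[1]])
    print(n,len(q),"knob rec",r,"angle",.349+np.arctan2(r[1]-.02,-(r[0]+.056)))
E
```

```text
time: 21.88
position: [0.4199, 0.1973, 0.2697]
tool_rot: [3.113, 0.408, 0.001]
ft_force: [0.1, -1.2, -0.4]
grip_width: 0.005
grip_force: 0.0
t 21.88 pos [0.4199 0.1973 0.2697] xyaw 14.9 tilt 0.1 q [ 0.31 -0.09 -0.75  1.82 -0.06  1.39 -1.74] F [ 0.1 -1.2 -0.4] M [-0.036 -0.019  0.012] w 0.4 g 0.0
wing 103.96698635450167
clip [314.14285714 210.42857143]
S 26 knob rec [-0.11343177 -0.00407314] angle -0.04791438600298814
T 14 knob rec [-0.1133273  -0.00172922] angle -0.01330597937068384
```

The lifter is at its stop, the key is on its last tooth, the drum has not moved and the gripper is clear. I'll hand the job in.

```bash
python3 -c "
from bench import *
print(close_job())"
```

```text
the job is handed in; nothing more can be done
None
```

I wound the key to its stop, where it settled on the last tooth without moving the drum, swung the pen lifter back to 0, and handed the job in with the arm clear; the hand-in gave no verdict.

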